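# Trade the two bulb dishes beside the lamp

### The arm

A 6-joint arm with a two-finger parallel gripper is mounted at the origin on the work surface. World frame = base frame: x ahead of the robot, y to its left, z up, the work surface at z = 0. Lengths are in m, angles in rad, forces in N, time in s.
With the tool pointing down it reaches from about 0.3 to 0.875 m from the base axis. Payload 6.4 kg.
Tool frame: the origin (TCP) lies between the finger pads; the fingertips stand ctrl.tip_extent ahead of it and the grasp point (between the pads) is the TCP (ctrl.tip_extent is the distance from the TCP to the fingertips, in m); z points along the fingers, y is the line along which they close (so a half turn about z gives the same grasp; the last joint's range is limited). The gripper opens to 85 mm and grips with 20 to 120 N. Pads are 22 mm wide; open, the fingers measure 114 mm over their backs; the gripper's body (76 mm by 85 mm) begins 54 mm behind the grasp point. The pads swing forward as they close: fully open they stand 13 mm farther back than shut.
Start: joints at [-1.438, 0.181, 1.607, -0, 1.354, -0.206], TCP at [0.191, -0.542, 0.25] pointing down, gripper open.
Joint ranges: [-2.99, 2.99], [-0.89, 2.07], [0.3, 2.58], [-1.14, 4.28], [0, 2.63], [-3.12, 3.12]. Speed limits (rad/s): [2.57, 2.57, 3.01, 3.14, 3.14, 3.14].

### API

Orientations are given as a unit quaternion [w, x, y, z].
In Python, from bench import ctrl gives the robot as it stands.
- The arm moves only by the tool send_rows, never from a script. Its arguments are lists of equal length, an entry for each row: "dr": the turn, a rotation vector about the tool's x, y, z in units of 6 degrees (1.0 is 6 degrees), a list of three; "xyz": the shift along the tool's x, y, z in cm, a list of three; "jaw": the opening in per cent of the stroke, from 0 (shut) to 100 (fully open). In form: {"dr": [[wx, wy, wz], ...], "xyz": [[dx, dy, dz], ...], "jaw": [jaw, ...]}. A call has exactly 8 rows; each row is the pose to reach, as a shift and turn from the pose commanded when the call began, along the tool's axes at that moment; what a row does not reach only later rows make up. A row lasts 1/8 s, in which the tool goes at most 62.5 mm and 10.7 degrees, less where a joint would pass 70% of its speed; a pose out of reach is approached as far as the arm can. A call with a gripper value outside its range is refused whole. The fingers move at their own pace and stop on an object; the grip force is fixed at half the most. Time passes only in rows, so rows that repeat a pose let the fingers close, or fill a call up. It gives the time, the measured TCP pose, the force, the opening and the grip force at its end, in the units of the state.
- ctrl.get_obs(): the state, without advancing time (a new reading comes with each control period).
- ctrl.camera(name): name is "side" or "top"; returns the picture (384x512x3 uint8, red, green, blue); there is no depth.
- ctrl.calibration(name): a dict with "camera_matrix" (3x3 intrinsics, pixels), "world_from_camera" (4x4, takes a point from camera to world coordinates). Camera axes: x right, y up, looking along -z (the intrinsics and any distortion apply to the point x, -y, -z); pixel columns grow to the right and rows downward; lengths in m; the calibration is good to about 2 mm. A picture is of the moment at which its call begins. calibration takes no time and is no camera call.
- ctrl.hand_in(): hands the job in; it is judged then, once.
The state is a dict: "time_s": time; "q": joint angles; "dq": joint speeds; "joint_efforts": joint torques, N m; "eef_pos": TCP position; "eef_rot": TCP orientation; "wrist_force": force on the tool from outside, world axes, zero at the start; "torque": the same for the moment, N m; "opening": opening from 0.0 (shut) to 1.0 (fully open); "grasp_force": force on a finger pad.
Only numpy, scipy, OpenCV 4.12 (cv2) and the standard library are available. Lean on these libraries where they do the work, as an engineer would, in place of code of your own. Each camera call takes 0.05 s, during which the arm holds its last target. There are 200 camera calls.

### The job

The dead pearl bulb lies in the blue cloisonné dish beside the brass lamp, and the new frosted bulb in the green celadon dish on the other side: make the two dishes trade places, so that the new bulb is at hand by the lamp. Slide the dishes over the tabletop, never lifting or tipping them, and keep each bulb lying in its own dish; leave each dish at rest, wholly within the pale inlaid medallion where the other one stood. Do not disturb the lamp or anything else on the table.

Things in the scene. Friction and masses are not known exactly. Their poses are not given: they have to be found in the camera images.
- cloisonne_dish: round open dish of dark blue cloisonné with a brass rim, loose, about 220 g; 104 mm across the rim, 92 mm across the foot, 22 mm high, wall 4 mm, floor 5 mm thick; it holds the pearl bulb. Origin: centre of its underside, z up
- celadon_dish: round open dish of pale green glazed celadon, loose, about 260 g; same shape and sizes as the cloisonné dish (104 mm across, 22 mm high); it holds the frosted bulb. Origin: centre of its underside, z up
- pearl_bulb: dead golf-ball lamp bulb, cream pearl glass with a brass bayonet cap, loose, 30 g, lying on its side in the cloisonné dish; globe 45 mm in diameter, 73 mm long overall, its top about 50 mm above the table. Origin: centre of the globe; x points along the bulb to the cap
- frosted_bulb: new golf-ball lamp bulb, bluish white frosted glass with a silvery bayonet cap, loose, 30 g, lying on its side in the celadon dish; same sizes as the pearl bulb. Origin: centre of the globe; x points along the bulb to the cap
- place_a: flush round mother-of-pearl medallion with a thin dark ring, 144 mm across, inlaid in the tabletop nearer the lamp; the cloisonné dish stands on it at the start. Fixed and level with the table. Origin: its centre
- place_b: flush round mother-of-pearl medallion like the other, 144 mm across, on the other side; the celadon dish stands on it at the start. Fixed. Origin: its centre
- lamp: squat brass table lamp without bulb or shade, standing loose about 18 cm beyond medallion place_a (+x); base 104 mm across and 22 mm high, then a stem at most 44 mm across, 148 mm high in all. Origin: centre of its underside
- comb: tortoiseshell comb lying flat, far out at one side, loose, 36 x 140 mm, 5 mm thick, long side along its y. Origin: centre of its underside
- teacup: white lidded teacup, loose, 86 mm across, 78 mm high, out at one side. Origin: centre of its underside
- tiles: block of eight green-backed mahjong tiles, loose, 34 x 104 mm, 45 mm high, long side along its y, out at the other side. Origin: centre of its underside
- spectacle_case: dark red spectacle case, loose, 60 x 150 mm, 34 mm high, long side along its y, far out at the side away from the comb. Origin: centre of its underside
Things that resemble listed ones, but are neither listed nor needed, are in the scene too. What is meant by the celadon_dish is not grey, and is the larger of those in its own colour. Leave any red look-alike of the cloisonne_dish alone.

How it is judged:
At the end, for the whole second after the job is handed in: Cloisonné dish centred within 20 mm on place_b, celadon dish within 20 mm on place_a, both flat on the table and at rest; each bulb lying in its own dish (pearl in cloisonné, frosted in celadon; globe centre within 40 mm of the dish centre, under 40 mm high) (horizontal distance between cloisonne_dish and place_b below 0.02 m and horizontal distance between celadon_dish and place_a below 0.02 m and horizontal distance between pearl_bulb and cloisonne_dish below 0.04 m and horizontal distance between frosted_bulb and celadon_dish below 0.04 m and height (world z) of each of pearl_bulb, frosted_bulb below 0.04 m and height (world z) of each of cloisonne_dish, celadon_dish below 0.006 m and angle between each of cloisonne_dish, celadon_dish's own z axis and vertical below 0.08 rad and linear speed of each of cloisonne_dish, celadon_dish below 0.02 m/s); the robot touches nothing.
It fails at once if a dish is lifted off the table (more than 10 mm) or tipped (more than 0.2 rad) (height (world z) of any of cloisonne_dish, celadon_dish above 0.01 m or angle between any of cloisonne_dish, celadon_dish's own z axis and vertical above 0.2 rad).
It fails at once if a bulb leaves its dish (globe centre more than 45 mm from the dish's centre, or over 50 mm high) (horizontal distance between pearl_bulb and cloisonne_dish above 0.045 m or horizontal distance between frosted_bulb and celadon_dish above 0.045 m or height (world z) of any of pearl_bulb, frosted_bulb above 0.05 m).
It fails at once if the lamp, comb, teacup, tiles or spectacle case is moved by more than 15 mm or the lamp or teacup tipped (distance of any of lamp, comb, teacup, tiles, spectacle_case from where it was at the start of the episode above 0.015 m or angle between any of lamp, teacup's own z axis and vertical above 0.3 rad).
It also fails if it takes over 70 s, if anything falls off the work surface, if the arm or the gripper's body presses on something with over 40 N, if the wrist force passes 120 N, or if a joint passes its speed limit or range.

## Working session

There is one attempt and no reset: what is moved stays moved. The work goes in short steps, Python scripts to look and compute and a tool call to move; the robot and the scene stay as the last step left them, time stands still between calls to the robot, and variables do not carry over. Pictures are saved under pics/ and viewed, at most 10 in all, crops included, and the job is handed in when it is done.

Besides the shell and the picture viewer there is one more tool, called after "Call:" as name(argument=value, ...), one argument or row to a line, values as JSON. send_rows: Moves the arm, as the interface text tells. Its arguments: {"type":"object","properties":{"dr":{"type":"array","items":{"type":"array","items":{"type":"number"}}},"xyz":{"type":"array","items":{"type":"array","items":{"type":"number"}}},"jaw":{"type":"array","items":{"type":"number"}}},"required":["dr","xyz","jaw"]}

```bash
mkdir -p pics; ls
python3 - <<'E'
from bench import ctrl
import cv2,numpy as np
for n in("top","side"):
    im=ctrl.camera(n); np.save(f"pics/{n}0.npy",im); cv2.imwrite(f"pics/{n}0.png",im[:,:,::-1])
    c=ctrl.calibration(n); print(n,c)
print(ctrl.tip_extent, ctrl.get_obs())
E
```

```text
pics
top {'camera_matrix': array([[377.15762847,   0.        , 258.44439023],
       [  0.        , 377.15762847, 190.33730789],
       [  0.        ,   0.        ,   1.        ]]), 'world_from_camera': array([[ 0.00293052,  0.99621426, -0.08688247,  0.44343065],
       [-0.99962172,  0.0052943 ,  0.02698866,  0.00946892],
       [ 0.02734647,  0.08677051,  0.99585293,  1.20851438],
       [ 0.        ,  0.        ,  0.        ,  1.        ]])}
side {'camera_matrix': array([[414.51869635,   0.        , 254.54905217],
       [  0.        , 414.51869635, 191.49246086],
       [  0.        ,   0.        ,   1.        ]]), 'world_from_camera': array([[-0.9017236 ,  0.23791121, -0.36096096,  0.03615896],
       [-0.4317289 , -0.45217774,  0.78047771,  1.08406407],
       [ 0.02246588,  0.85961244,  0.51045248,  0.76048624],
       [ 0.        ,  0.        ,  0.        ,  1.        ]])}
0.019 {'time_s': 0.1, 'q': array([-1.43831308e+00,  1.81489310e-01,  1.60793489e+00, -1.51404925e-05,
        1.35383108e+00, -2.06315241e-01]), 'dq': array([ 0.00035447, -0.00152443, -0.00370626,  0.00272248, -0.0018919 ,
       -0.00057623]), 'joint_efforts': array([ 4.02592168e-04, -4.45882487e+01, -3.52238595e+01, -2.46430463e-04,
        4.21787016e-03,  1.03673580e-05]), 'eef_pos': array([ 0.19104129, -0.54181499,  0.24944856]), 'eef_rot': array([-8.31016933e-04,  9.85685610e-01,  1.68591777e-01,  2.32953160e-05]), 'wrist_force': array([0.43825925, 0.70838219, 0.2183748 ]), 'torque': array([ 0.02404489,  0.04871198, -0.01259713]), 'grasp_force': 0.0, 'opening': 1.003223680985333}
```

View pics/top0.png

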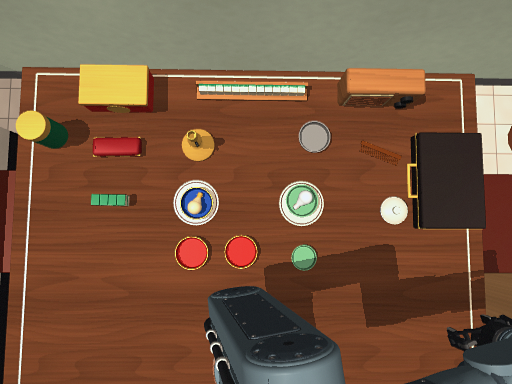

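View pics/side0.png

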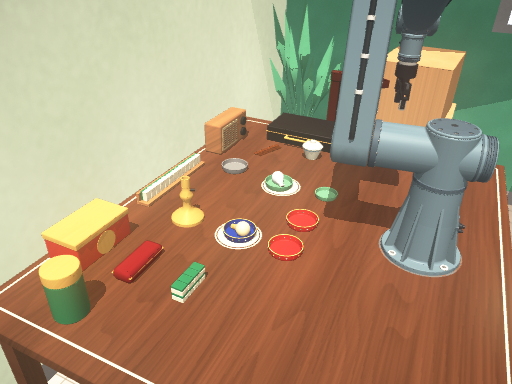

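The top view shows the cloisonné dish with the cream bulb at (196,203) and the green dish with the white bulb at (302,203), both on medallions. The look-alikes are two red dishes at (192,253) and (241,252), a small green dish at (304,257) and a grey dish at (315,137). The blue dish at (196,203) fits as the cloisonné one. The larger green one at (302,203) fits as the celadon one. I'll confirm this in a crop while measuring.

```bash
cat > h.py <<'E'
from bench import ctrl
import cv2,numpy as np
from scipy.spatial.transform import Rotation as R
def ray(n,u,v,z):
    c=ctrl.calibration(n);K=c["camera_matrix"];T=c["world_from_camera"]
    d=np.linalg.inv(K)@[u,v,1]; d=T[:3,:3]@(d*[1,-1,-1]); o=T[:3,3]
    return (o+d*(z-o[2])/d[2])[:2]
def pix(n,P):
    c=ctrl.calibration(n);T=c["world_from_camera"]
    p=T[:3,:3].T@(np.array(P)-T[:3,3]); p=c["camera_matrix"]@(p*[1,-1,-1]); return p[:2]/p[2]
def circ(n,mask,z,box=None):
    """hull of mask in box -> world circle centre,diameter at height z"""
    m=np.zeros_like(mask)
    if box: x0,y0,x1,y1=box; m[y0:y1,x0:x1]=mask[y0:y1,x0:x1]
    else: m=mask
    m=m.astype(np.uint8)
    k,lab,st,_=cv2.connectedComponentsWithStats(m)
    m=(lab==1+np.argmax(st[1:,4])).astype(np.uint8)
    c=max(cv2.findContours(m,0,2)[0],key=cv2.contourArea)[:,0,:].astype(float)
    w=np.array([ray(n,u,v,z) for u,v in cv2.convexHull(c.astype(np.float32))[:,0]],np.float32)
    (x,y),(a,b),_=cv2.fitEllipse(w); return np.round([x,y,a,b],4)
def go(x,y,z,yaw_dir):
    """shift(cm)/turn from the measured pose so tool x horizontal heading = yaw_dir (deg; tool x along), tool down"""
    o=ctrl.get_obs();w=o["eef_rot"];r=R.from_quat([w[1],w[2],w[3],w[0]])
    a=np.radians(yaw_dir);X=np.array([np.cos(a),np.sin(a),0]);Z=np.array([0,0,-1.])
    g=R.from_matrix(np.c_[X,np.cross(Z,X),Z])
    print("pos",o["eef_pos"].round(4),"heading",np.degrees(np.arctan2(*r.as_matrix()[[1,0],0])).round(1),"t",o["time_s"],"F",o["wrist_force"].round(1))
    print("xyz cm",(r.inv().apply(np.array([x,y,z])-o["eef_pos"])*100).round(2),"dr",(np.degrees((r.inv()*g).as_rotvec())/6).round(2))
E
python3 - <<'E'
from h import *
im=np.load("pics/top0.npy");hsv=cv2.cvtColor(im,cv2.COLOR_RGB2HSV).astype(int);H,S,V=hsv.transpose(2,0,1)
white=(S<60)&(V>150)
for nm,b in(("A",(165,172,228,232)),("B",(272,172,332,232))): print(nm,circ("top",white,0,b))
print("clois blue",circ("top",(H>100)&(H<130)&(S>100),.022,(165,172,228,232)))
print("celadon",circ("top",(H>35)&(H<90)&(S>50),.022,(272,172,332,232)))
for nm,u,v,z in(("lamp",198,146,.022),("grey",315,137,.02),("red1",192,253,.02),("red2",241,252,.02),("green",304,257,.02),("tiles",110,200,.045),("cup",394,210,.078),("rack",252,97,.03)): print(nm,ray("top",u,v,z).round(3))
c=cv2.resize(im[120:280,160:340],None,fx=4,fy=3.75)[:,:,::-1]; cv2.imwrite("pics/crop.png",cv2.resize(im[120:280,160:340],(675,600),interpolation=cv2.INTER_CUBIC)[:,:,::-1])
E
```

```text
A [0.5096 0.1772 0.1436 0.1439]
B [ 0.5087 -0.1604  0.1427  0.1429]
clois blue [0.5077 0.1733 0.0922 0.0947]
celadon [ 0.5164 -0.1597  0.1019  0.1033]
lamp [0.687 0.17 ]
grey [ 0.72  -0.204]
red1 [0.351 0.183]
red2 [0.354 0.031]
green [ 0.339 -0.166]
tiles [0.513 0.432]
cup [ 0.485 -0.432]
rack [ 0.846 -0.001]
```

View pics/crop.png

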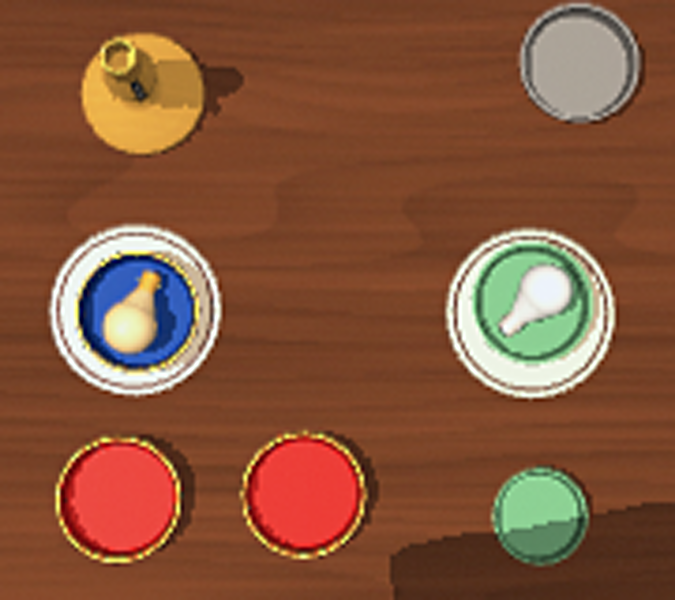

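The crop confirms it: the blue dish with the cream bulb and the larger green dish with the white bulb sit on the medallions, which measure 144 mm. My plan is to cradle-push with the open fingers: cloisonné to a parking spot at (0.66, 0), then celadon to A, then cloisonné to B.

```bash
python3 -c "
from h import *
go(.467,.220,.25,131)"
```

```text
pos [ 0.191  -0.5418  0.2494] heading 19.4 t 0.1 F [0.4 0.7 0.2]
xyz cm [ 5.135e+01 -6.268e+01  6.000e-02] dr [-1.00e-02 -2.00e-02 -1.86e+01]
```

Call:
send_rows(
  dr=[
    [0,0,-1.2],
    [0,0,-2.6],
    [0,0,-4],
    [0,0,-5.4],
    [0,0,-6.8],
    [0,0,-8.2],
    [0,0,-9.6],
    [0,0,-11],
  ],
  xyz=[
    [2,-2.5,0],
    [5.5,-6.7,0],
    [9.5,-11.6,0],
    [13.5,-16.5,0],
    [17.5,-21.4,0],
    [21.5,-26.3,0],
    [25.5,-31.1,0],
    [29,-35.4,0],
  ],
  jaw=[100,100,100,100,100,100,100,100],
)

```text
time_s: 1.1
eef_pos: [0.3471, -0.11, 0.2503]
eef_rot: [0.0, 0.733, 0.68, 0.0]
wrist_force: [1.5, -0.2, -0.3]
opening: 1.003
grasp_force: 0.0
```

```bash
python3 -c "
from h import *
go(.467,.220,.25,131)"
```

```text
pos [ 0.3471 -0.11    0.2503] heading 85.7 t 1.1 F [ 1.5 -0.2 -0.3]
xyz cm [3.382e+01 9.460e+00 3.000e-02] dr [ 0.01  0.   -7.56]
```

Call:
send_rows(
  dr=[
    [0,0,-1.2],
    [0,0,-2.4],
    [0,0,-3.6],
    [0,0,-4.8],
    [0,0,-6],
    [0,0,-7],
    [0,0,-7.6],
    [0,0,-7.6],
  ],
  xyz=[
    [5,1.4,0],
    [10.5,2.9,0],
    [16,4.5,0],
    [21.5,6,0],
    [27,7.6,0],
    [31.5,8.8,0],
    [33.8,9.5,0],
    [33.8,9.5,0],
  ],
  jaw=[100,100,100,100,100,100,100,100],
)

```text
time_s: 2.1
eef_pos: [0.4685, 0.2185, 0.2497]
eef_rot: [-0.0, 0.414, 0.91, -0.0]
wrist_force: [-0.9, -2.2, -0.8]
opening: 1.002
grasp_force: 0.0
```

```bash
python3 -c "
from h import *
go(.467,.220,.025,131)"
```

```text
pos [0.4685 0.2185 0.2497] heading 131.1 t 2.1 F [-0.9 -2.2 -0.8]
xyz cm [2.000e-01 1.000e-02 2.247e+01] dr [-0.01 -0.01  0.02]
```

Call:
send_rows(
  dr=[
    [0,0,0],
    [0,0,0],
    [0,0,0],
    [0,0,0],
    [0,0,0],
    [0,0,0],
    [0,0,0],
    [0,0,0],
  ],
  xyz=[
    [0,0,4],
    [0,0,9],
    [0,0,14],
    [0,0,18],
    [0,0,20],
    [0,0,21.5],
    [0,0,22.3],
    [0,0,22.3],
  ],
  jaw=[100,100,100,100,100,100,100,100],
)

```text
time_s: 3.1
eef_pos: [0.4688, 0.217, 0.0274]
eef_rot: [-0.0, 0.415, 0.91, -0.0]
wrist_force: [-0.3, 0.6, 0.5]
opening: 1.002
grasp_force: 0.0
```

Run:
```python
from h import *
go(.467,.220,.025,131); print(ctrl.tip_extent)
im=ctrl.camera("side");cv2.imwrite("pics/s1.png",cv2.resize(im[170:290,170:330],(800,600),interpolation=cv2.INTER_CUBIC)[:,:,::-1])
o=ctrl.get_obs();w=o["eef_rot"];r=R.from_quat([w[1],w[2],w[3],w[0]])
for s in(1,-1):
  for e in (.006,.019):
    p=o["eef_pos"]+r.apply([0,s*.05,e]); print(s,e,((pix("side",p)-[170,170])*5).round())
```

```text
pos [0.4688 0.217  0.0274] heading 131.0 t 3.1 F [-0.3  0.6  0.5]
xyz cm [0.34 0.06 0.24] dr [-0.  0. -0.]
0.019
1 0.006 [283. 360.]
1 0.019 [283. 378.]
-1 0.006 [449. 335.]
-1 0.019 [448. 353.]
```

View pics/s1.png

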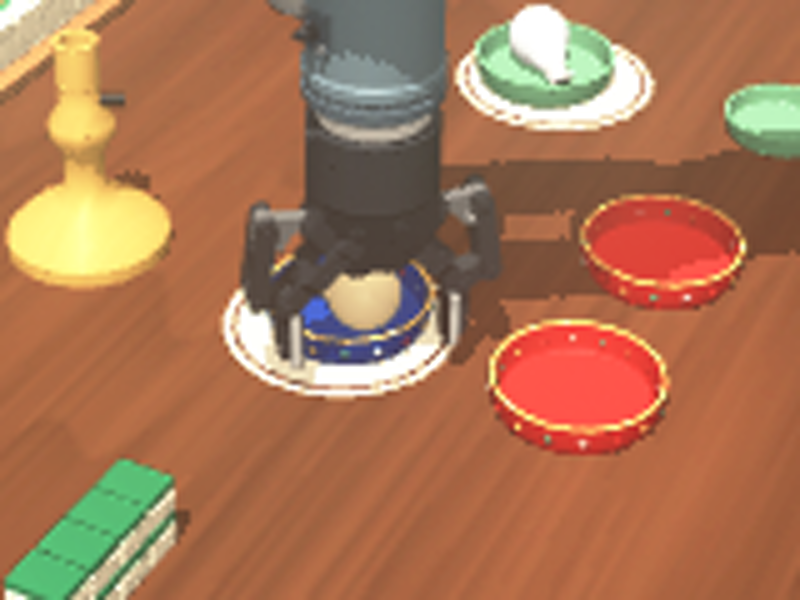

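The picture shows the fingers straddling the blue dish with tips at (297,367) and (455,350), low beside it and touching nothing. I'll lower 6 mm and push gently.

Call:
send_rows(
  dr=[
    [0,0,0],
    [0,0,0],
    [0,0,0],
    [0,0,0],
    [0,0,0],
    [0,0,0],
    [0,0,0],
    [0,0,0],
  ],
  xyz=[
    [0,0,0.3],
    [-0.4,0,0.6],
    [-0.9,0,0.6],
    [-1.4,0,0.6],
    [-1.8,0,0.6],
    [-2.3,0,0.6],
    [-2.9,0,0.6],
    [-3.6,0,0.6],
  ],
  jaw=[100,100,100,100,100,100,100,100],
)

```text
time_s: 4.15
eef_pos: [0.4925, 0.1899, 0.0213]
eef_rot: [-0.0, 0.415, 0.91, -0.0]
wrist_force: [-1.4, 1.1, 0.2]
opening: 1.001
grasp_force: 0.8
```

```bash
cat >> h.py <<'E'
def dishes(save=None):
    im=ctrl.camera("top");H,S,V=cv2.cvtColor(im,cv2.COLOR_RGB2HSV).astype(int).transpose(2,0,1)
    m=(H>100)&(H<130)&(S>100)&(V>60); g=(H>35)&(H<90)&(S>50)&(V>60); m[:, :150]=0; g[:,:150]=0; g[:130]=0; g[236:]=0; m[:120]=0;m[300:]=0
    for n,k in(("clois(inner)",m),("celadon",g)):
        try: print(n,circ("top",k,.022))
        except Exception as e: print(n,"?")
    if save: cv2.imwrite(save,im[:,:,::-1])
E
python3 -c "
from h import *
dishes()
go(.633,.031,.021,131)"
```

```text
clois(inner) [0.519  0.1542 0.0742 0.0897]
celadon [ 0.5164 -0.1597  0.1019  0.1033]
pos [0.4933 0.1892 0.0214] heading 131.0 t 4.2 F [ 0.1 -1.1  0.4]
xyz cm [-21.11   0.16   0.05] dr [0.   0.01 0.  ]
```

Call:
send_rows(
  dr=[
    [0,0,0],
    [0,0,0],
    [0,0,0],
    [0,0,0],
    [0,0,0],
    [0,0,0],
    [0,0,0],
    [0,0,0],
  ],
  xyz=[
    [-0.4,0,0],
    [-1,0,0],
    [-1.7,0,0],
    [-2.5,0,0],
    [-3.3,0,0],
    [-4.1,0,0],
    [-4.9,0,0],
    [-5.7,0,0],
  ],
  jaw=[100,100,100,100,100,100,100,100],
)

```text
time_s: 5.2
eef_pos: [0.5301, 0.1467, 0.0213]
eef_rot: [-0.0, 0.415, 0.91, -0.0]
wrist_force: [-2.0, 0.1, 0.1]
opening: 1.002
grasp_force: 0.8
```

```bash
python3 -c "
from h import *
dishes()
go(.633,.031,.021,131)"
```

```text
clois(inner) [0.5553 0.1066 0.0643 0.0856]
celadon [ 0.5163 -0.1595  0.1024  0.1031]
pos [0.531  0.1459 0.0215] heading 131.0 t 5.25 F [-1.  -0.6 -0.7]
xyz cm [-15.37   0.16   0.06] dr [ 0.    0.01 -0.  ]
```

Call:
send_rows(
  dr=[
    [0,0,0],
    [0,0,0],
    [0,0,0],
    [0,0,0],
    [0,0,0],
    [0,0,0],
    [0,0,0],
    [0,0,0],
  ],
  xyz=[
    [-0.5,0,0],
    [-1.2,0,0],
    [-2,0,0],
    [-2.9,0,0],
    [-3.8,0,0],
    [-4.7,0,0],
    [-5.6,0,0],
    [-6.5,0,0],
  ],
  jaw=[100,100,100,100,100,100,100,100],
)

```text
time_s: 6.25
eef_pos: [0.5728, 0.0975, 0.0213]
eef_rot: [0.0, 0.415, 0.91, 0.0]
wrist_force: [-0.9, 0.9, -0.1]
opening: 1.004
grasp_force: 0.9
```

Call:
send_rows(
  dr=[
    [0,0,0],
    [0,0,0],
    [0,0,0],
    [0,0,0],
    [0,0,0],
    [0,0,0],
    [0,0,0],
    [0,0,0],
  ],
  xyz=[
    [-0.9,0,0],
    [-1.8,0,0],
    [-2.7,0,0],
    [-3.6,0,0],
    [-4.5,0,0],
    [-5.4,0,0],
    [-6.2,0,0],
    [-6.9,0,0],
  ],
  jaw=[100,100,100,100,100,100,100,100],
)

```text
time_s: 7.25
eef_pos: [0.618, 0.0456, 0.0213]
eef_rot: [-0.0, 0.415, 0.91, -0.0]
wrist_force: [-0.8, 2.1, 0.9]
opening: 1.004
grasp_force: 1.0
```

Call:
send_rows(
  dr=[
    [0,0,0],
    [0,0,0],
    [0,0,0],
    [0,0,0],
    [0,0,0],
    [0,0,0],
    [0,0,0],
    [0,0,0],
  ],
  xyz=[
    [-0.6,0,0],
    [-1.1,0,0],
    [-1.5,0,0],
    [-1.8,0,0],
    [-2,0,0],
    [-1.7,0,0],
    [-0.6,0,0],
    [0.6,0,0],
  ],
  jaw=[100,100,100,100,100,100,100,100],
)

```text
time_s: 8.25
eef_pos: [0.613, 0.0512, 0.0212]
eef_rot: [-0.0, 0.415, 0.91, -0.0]
wrist_force: [0.6, 0.4, -0.7]
opening: 1.004
grasp_force: 0.0
```

```bash
python3 -c "
from h import *
dishes('pics/t2.png')
go(.516,-.222,.2,90)"
```

```text
clois(inner) [ 0.6538 -0.0198  0.041   0.0761]
celadon [ 0.5164 -0.1593  0.1021  0.1027]
pos [0.6117 0.0525 0.0209] heading 131.1 t 8.3 F [-0.2  1.2 -1.2]
xyz cm [-14.38 -25.27 -17.91] dr [-0.02 -0.01  6.84]
```

View pics/t2.png

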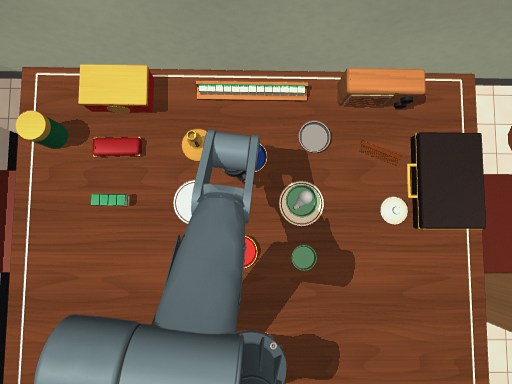

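The parked blue dish is at (262,157), with the arm over it, and A is empty. Next I'll rise and move to the −y side of the celadon dish.

Call:
send_rows(
  dr=[
    [0,0,0],
    [0,0,0],
    [0,0,0],
    [0,0,0],
    [0,0,0.8],
    [0,0,1.8],
    [0,0,2.8],
    [0,0,3.8],
  ],
  xyz=[
    [0.5,0,-2],
    [0.5,0,-6],
    [0.5,0,-10],
    [0,0,-14],
    [-1.5,-3,-17],
    [-4.2,-7.5,-18],
    [-6.8,-12,-18],
    [-9.4,-16.5,-18],
  ],
  jaw=[100,100,100,100,100,100,100,100],
)

```text
time_s: 9.3
eef_pos: [0.5507, -0.1301, 0.2035]
eef_rot: [0.002, 0.587, 0.809, 0.0]
wrist_force: [0.5, 0.0, 0.3]
opening: 1.002
grasp_force: 0.0
```

```bash
python3 -c "
from h import *
go(.516,-.222,.2,90)"
```

```text
pos [ 0.5507 -0.1301  0.2035] heading 108.0 t 9.3 F [0.5 0.  0.3]
xyz cm [-7.66 -6.15  0.35] dr [0.02 0.02 3.01]
```

Call:
send_rows(
  dr=[
    [0,0,0.8],
    [0,0,1.8],
    [0,0,2.7],
    [0,0,3],
    [0,0,3],
    [0,0,3],
    [0,0,3],
    [0,0,3],
  ],
  xyz=[
    [-3.2,-2.6,0],
    [-6.2,-5,0],
    [-7.6,-6.1,0],
    [-7.6,-6.1,0],
    [-7.6,-6.1,4],
    [-7.6,-6.1,8],
    [-7.6,-6.1,11],
    [-7.6,-6.1,12],
  ],
  jaw=[100,100,100,100,100,100,100,100],
)

```text
time_s: 10.3
eef_pos: [0.5162, -0.2182, 0.08]
eef_rot: [-0.001, 0.705, 0.709, -0.0]
wrist_force: [0.0, 0.3, -0.1]
opening: 1.0
grasp_force: 0.0
```

```bash
python3 -c "
from h import *
go(.516,-.222,.0215,90)"
```

```text
pos [ 0.5162 -0.2182  0.08  ] heading 90.3 t 10.3 F [ 0.   0.3 -0.1]
xyz cm [-0.39 -0.01  5.85] dr [-0.02 -0.02  0.05]
```

Call:
send_rows(
  dr=[
    [0,0,0],
    [0,0,0],
    [0,0,0],
    [0,0,0],
    [0,0,0],
    [0,0,0],
    [0,0,0],
    [0,0,0],
  ],
  xyz=[
    [-0.4,0,2],
    [-0.4,0,4],
    [-0.4,0,5.2],
    [-0.4,0,5.8],
    [0,0,5.8],
    [0.5,0,5.8],
    [1,0,5.8],
    [1.5,0,5.8],
  ],
  jaw=[100,100,100,100,100,100,100,100],
)

```text
time_s: 11.3
eef_pos: [0.5169, -0.2046, 0.0237]
eef_rot: [0.0, 0.706, 0.708, 0.0]
wrist_force: [1.5, -0.6, -0.1]
opening: 0.997
grasp_force: 0.0
```

Call:
send_rows(
  dr=[
    [0,0,0],
    [0,0,0],
    [0,0,0],
    [0,0,0],
    [0,0,0],
    [0,0,0],
    [0,0,0],
    [0,0,0],
  ],
  xyz=[
    [0.5,0,0],
    [1.1,0,0],
    [1.8,0,0],
    [2.6,0,0],
    [3.5,-0.05,0],
    [4.4,-0.1,0],
    [5.3,-0.1,0],
    [6.2,-0.15,0],
  ],
  jaw=[100,100,100,100,100,100,100,100],
)

```text
time_s: 12.3
eef_pos: [0.515, -0.1424, 0.0234]
eef_rot: [0.0, 0.706, 0.708, 0.0]
wrist_force: [-0.5, -1.9, -0.0]
opening: 1.0
grasp_force: 1.0
```

```bash
python3 -c "
from h import *
go(.510,.136,.0215,90)
o=ctrl.get_obs();print(o['grasp_force'])"
```

```text
pos [ 0.515  -0.1424  0.0234] heading 90.2 t 12.3 F [-0.5 -1.9 -0. ]
xyz cm [27.84 -0.39  0.18] dr [0.   0.   0.04]
1.0192474845098332
```

Call:
send_rows(
  dr=[
    [0,0,0],
    [0,0,0],
    [0,0,0],
    [0,0,0],
    [0,0,0],
    [0,0,0],
    [0,0,0],
    [0,0,0],
  ],
  xyz=[
    [0.9,0,0.1],
    [1.8,0,0.1],
    [2.7,-0.05,0.1],
    [3.6,-0.05,0.1],
    [4.5,-0.05,0.1],
    [5.4,-0.1,0.1],
    [6.3,-0.1,0.1],
    [7.2,-0.1,0.1],
  ],
  jaw=[100,100,100,100,100,100,100,100],
)

```text
time_s: 13.3
eef_pos: [0.5137, -0.0704, 0.0223]
eef_rot: [-0.0, 0.706, 0.708, -0.0]
wrist_force: [0.0, -2.8, 3.6]
opening: 1.002
grasp_force: 2.2
```

Call:
send_rows(
  dr=[
    [0,0,0],
    [0,0,0],
    [0,0,0],
    [0,0,0],
    [0,0,0],
    [0,0,0],
    [0,0,0],
    [0,0,0],
  ],
  xyz=[
    [0.9,0,0],
    [1.8,0,0],
    [2.7,-0.05,0],
    [3.6,-0.05,0],
    [4.5,-0.05,0],
    [5.4,-0.1,0],
    [6.3,-0.1,0],
    [7.2,-0.1,0],
  ],
  jaw=[100,100,100,100,100,100,100,100],
)

```text
time_s: 14.3
eef_pos: [0.5123, 0.0016, 0.0222]
eef_rot: [-0.0, 0.706, 0.708, -0.0]
wrist_force: [0.3, -3.1, 2.3]
opening: 0.998
grasp_force: 2.2
```

Call:
send_rows(
  dr=[
    [0,0,0],
    [0,0,0],
    [0,0,0],
    [0,0,0],
    [0,0,0],
    [0,0,0],
    [0,0,0],
    [0,0,0],
  ],
  xyz=[
    [0.9,0,0],
    [1.8,0,0],
    [2.7,-0.05,0],
    [3.6,-0.05,0],
    [4.5,-0.05,0],
    [5.4,-0.1,0],
    [6.2,-0.1,0],
    [6.9,-0.1,0],
  ],
  jaw=[100,100,100,100,100,100,100,100],
)

```text
time_s: 15.3
eef_pos: [0.5111, 0.0706, 0.0223]
eef_rot: [-0.0, 0.706, 0.708, -0.0]
wrist_force: [-0.1, -2.9, 3.2]
opening: 1.001
grasp_force: 2.2
```

```bash
python3 -c "
from h import *
go(.510,.136,.0215,90)
dishes()"
```

```text
pos [0.5111 0.0706 0.0223] heading 90.2 t 15.3 F [-0.1 -2.9  3.2]
xyz cm [ 6.54 -0.08  0.08] dr [-0.    0.    0.04]
clois(inner) [0.6567 0.0029 0.0922 0.094 ]
celadon [0.4735 0.1172 0.0228 0.0631]
```

Run:
```python
from h import *
im=ctrl.camera("side");cv2.imwrite("pics/s2.png",cv2.resize(im[160:280,180:340],(800,600),interpolation=cv2.INTER_CUBIC)[:,:,::-1])
print(ctrl.get_obs()['wrist_force'])
```

```text
[ 1.57888658 -0.165544    0.27187739]
```

View pics/s2.png

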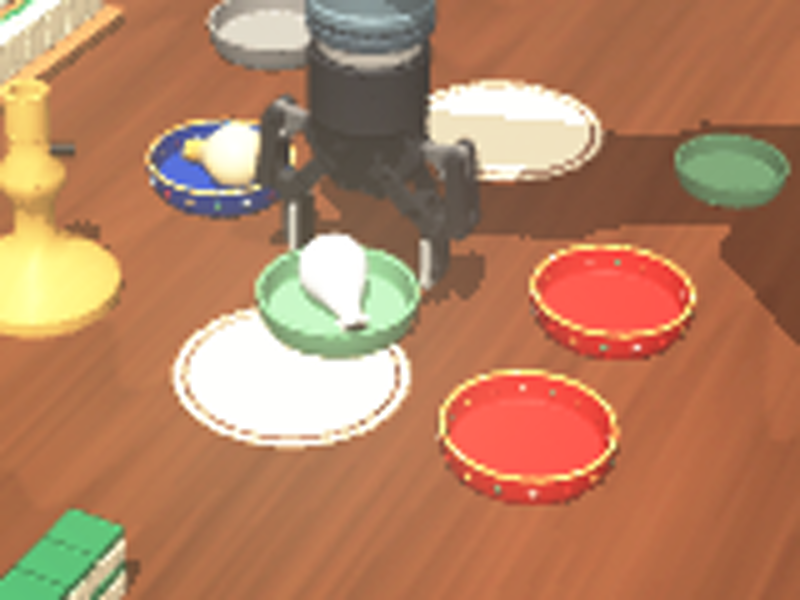

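The picture shows the celadon dish flat at (335,300) in the crop, its bulb well inside, and the finger tips against its rim. I'll continue.

Call:
send_rows(
  dr=[
    [0,0,0],
    [0,0,0],
    [0,0,0],
    [0,0,0],
    [0,0,0],
    [0,0,0],
    [0,0,0],
    [0,0,0],
  ],
  xyz=[
    [0.4,0,0],
    [1,0,0],
    [1.7,0,0],
    [2.5,-0.05,0],
    [3.3,-0.05,0],
    [4.1,-0.05,0],
    [4.8,-0.1,0],
    [5.4,-0.1,0],
  ],
  jaw=[100,100,100,100,100,100,100,100],
)

```text
time_s: 16.4
eef_pos: [0.5098, 0.1246, 0.0222]
eef_rot: [-0.0, 0.706, 0.709, -0.0]
wrist_force: [-0.0, -1.7, 0.1]
opening: 0.997
grasp_force: 1.0
```

Call:
send_rows(
  dr=[
    [0,0,0],
    [0,0,0],
    [0,0,0],
    [0,0,0],
    [0,0,0],
    [0,0,0],
    [0,0,0],
    [0,0,0],
  ],
  xyz=[
    [0.4,0,0],
    [0.7,0,0],
    [0.9,0,0],
    [1.05,0,0],
    [1.1,0,0],
    [0.6,0,0],
    [-0.4,0,0],
    [-1.4,0,0],
  ],
  jaw=[100,100,100,100,100,100,100,100],
)

```text
time_s: 17.4
eef_pos: [0.5101, 0.1092, 0.0224]
eef_rot: [0.0, 0.706, 0.708, 0.0]
wrist_force: [0.0, -0.0, -0.0]
opening: 1.005
grasp_force: 0.0
```

Call:
send_rows(
  dr=[
    [0,0,0],
    [0,0,0],
    [0,0,0],
    [0,0,0],
    [0,0,0],
    [0,0,0],
    [0,0,0],
    [0,0,0],
  ],
  xyz=[
    [-2,0,-3],
    [-3,0,-7],
    [-4,0,-12],
    [-6,0,-16],
    [-10,0,-18],
    [-15,0,-18],
    [-19,0,-18],
    [-20,0,-18],
  ],
  jaw=[100,100,100,100,100,100,100,100],
)

```text
time_s: 18.4
eef_pos: [0.5105, -0.0927, 0.2024]
eef_rot: [0.0, 0.707, 0.707, 0.0]
wrist_force: [0.1, 0.4, 0.4]
opening: 1.003
grasp_force: 0.0
```

```bash
python3 -c "
from h import *
dishes('pics/t3.png')
go(.70,.044,.2,47)"
```

```text
clois(inner) [0.6567 0.0029 0.092  0.094 ]
celadon [0.5106 0.1746 0.1018 0.103 ]
pos [ 0.5105 -0.0926  0.2023] heading 90.0 t 18.45 F [ 0.7 -1.5 -1. ]
xyz cm [13.65 18.96  0.23] dr [0.   0.   7.17]
```

View pics/t3.png

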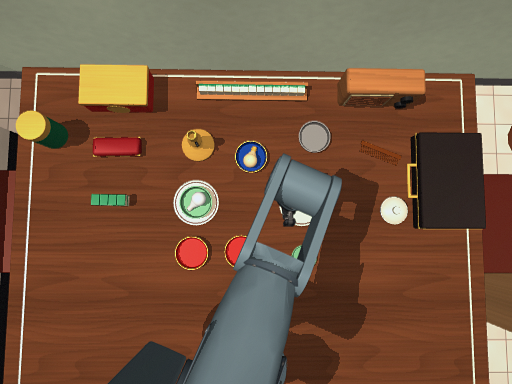

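The celadon dish now sits at (196,203) on A, 3 mm off centre, and the blue dish waits at (251,156). Next I'll go behind the blue dish.

```bash
python3 -c "
from h import *
go(.699,.049,.2,47.8)"
```

```text
pos [ 0.5105 -0.0926  0.2023] heading 90.0 t 18.45 F [ 0.7 -1.5 -1. ]
xyz cm [14.15 18.86  0.23] dr [0.   0.   7.04]
```

Call:
send_rows(
  dr=[
    [0,0,0.8],
    [0,0,1.8],
    [0,0,2.8],
    [0,0,3.8],
    [0,0,4.8],
    [0,0,5.8],
    [0,0,6.6],
    [0,0,7],
  ],
  xyz=[
    [1.5,2,0],
    [4,5.3,0],
    [6.5,8.6,0],
    [9,11.9,0],
    [11.3,15,0],
    [13.2,17.5,0],
    [14.1,18.8,0],
    [14.1,18.8,0],
  ],
  jaw=[100,100,100,100,100,100,100,100],
)

```text
time_s: 19.45
eef_pos: [0.6984, 0.0541, 0.2015]
eef_rot: [-0.001, 0.913, 0.409, -0.0]
wrist_force: [-0.8, -0.6, 0.5]
opening: 0.997
grasp_force: 0.0
```

```bash
python3 -c "
from h import *
go(.699,.049,.022,47.8)"
```

```text
pos [0.6984 0.0541 0.2015] heading 48.2 t 19.45 F [-0.8 -0.6  0.5]
xyz cm [-0.34  0.41 17.95] dr [-0.01  0.    0.07]
```

Call:
send_rows(
  dr=[
    [0,0,0],
    [0,0,0],
    [0,0,0],
    [0,0,0],
    [0,0,0],
    [0,0,0],
    [0,0,0],
    [0,0,0],
  ],
  xyz=[
    [0,0,2],
    [0,0,5],
    [0,0,8],
    [0,0,10],
    [0,0,11.5],
    [0,0,12],
    [0,0,12],
    [0,0,12],
  ],
  jaw=[100,100,100,100,100,100,100,100],
)

```text
time_s: 20.45
eef_pos: [0.699, 0.0516, 0.0836]
eef_rot: [0.0, 0.913, 0.408, 0.001]
wrist_force: [0.0, -0.3, -0.2]
opening: 0.999
grasp_force: 0.0
```

```bash
python3 -c "
from h import *
go(.699,.049,.022,47.8)"
```

```text
pos [0.699  0.0516 0.0836] heading 48.2 t 20.45 F [ 0.  -0.3 -0.2]
xyz cm [-0.21  0.16  6.16] dr [ 0.02 -0.01  0.07]
```

Call:
send_rows(
  dr=[
    [0,0,0],
    [0,0,0],
    [0,0,0],
    [0,0,0],
    [0,0,0],
    [0,0,0],
    [0,0,0],
    [0,0,0],
  ],
  xyz=[
    [0,0,2.5],
    [0,0,4.5],
    [0,0,5.8],
    [0,0,6.2],
    [-0.4,0.1,6.2],
    [-1,0.1,6.2],
    [-1.5,0.1,6.2],
    [-2,0.1,6.2],
  ],
  jaw=[100,100,100,100,100,100,100,100],
)

```text
time_s: 21.45
eef_pos: [0.6856, 0.0357, 0.0207]
eef_rot: [0.0, 0.913, 0.408, 0.0]
wrist_force: [0.2, -0.4, -0.1]
opening: 1.0
grasp_force: 0.0
```

Call:
send_rows(
  dr=[
    [0,0,0],
    [0,0,0],
    [0,0,0],
    [0,0,0],
    [0,0,0],
    [0,0,0],
    [0,0,0],
    [0,0,0],
  ],
  xyz=[
    [-0.5,0,0],
    [-1.1,0,0],
    [-1.8,0,0],
    [-2.6,0,0],
    [-3.4,0,0],
    [-4.2,0,0],
    [-5.1,0,0],
    [-6,0,0],
  ],
  jaw=[100,100,100,100,100,100,100,100],
)

```text
time_s: 22.45
eef_pos: [0.6453, -0.0091, 0.0203]
eef_rot: [0.0, 0.913, 0.408, 0.0]
wrist_force: [1.5, 1.2, 1.4]
opening: 1.0
grasp_force: 1.1
```

Call:
send_rows(
  dr=[
    [0,0,0],
    [0,0,0],
    [0,0,0],
    [0,0,0],
    [0,0,0],
    [0,0,0],
    [0,0,0],
    [0,0,0],
  ],
  xyz=[
    [-0.9,0,0],
    [-1.8,0,0],
    [-2.7,0,0],
    [-3.6,0,0],
    [-4.5,0,0],
    [-5.4,0,0],
    [-6.3,0,0],
    [-7.2,0,0],
  ],
  jaw=[100,100,100,100,100,100,100,100],
)

```text
time_s: 23.45
eef_pos: [0.5973, -0.0627, 0.0203]
eef_rot: [-0.0, 0.913, 0.408, -0.0]
wrist_force: [1.2, 1.9, 1.1]
opening: 0.999
grasp_force: 1.2
```

```bash
python3 -c "
from h import *
go(.5355,-.131,.022,47.8)"
```

```text
pos [ 0.5973 -0.0627  0.0203] heading 48.2 t 23.45 F [1.2 1.9 1.1]
xyz cm [-9.21 -0.05 -0.17] dr [-0.    0.    0.07]
```

Call:
send_rows(
  dr=[
    [0,0,0],
    [0,0,0],
    [0,0,0],
    [0,0,0],
    [0,0,0],
    [0,0,0],
    [0,0,0],
    [0,0,0],
  ],
  xyz=[
    [-0.9,0,0],
    [-1.8,0,0],
    [-2.7,0,0],
    [-3.6,0,0],
    [-4.5,0,0],
    [-5.4,0,0],
    [-6.2,0,0],
    [-6.9,0,0],
  ],
  jaw=[100,100,100,100,100,100,100,100],
)

```text
time_s: 24.45
eef_pos: [0.5513, -0.1141, 0.0203]
eef_rot: [-0.0, 0.913, 0.408, -0.0]
wrist_force: [0.7, 1.3, 1.2]
opening: 0.998
grasp_force: 1.2
```

Call:
send_rows(
  dr=[
    [0,0,0],
    [0,0,0],
    [0,0,0],
    [0,0,0],
    [0,0,0],
    [0,0,0],
    [0,0,0],
    [0,0,0],
  ],
  xyz=[
    [-0.6,0,0],
    [-1.1,0,0],
    [-1.6,0,0],
    [-2,0,0],
    [-2.2,0,0],
    [-2.3,0,0],
    [-1.6,0,0],
    [-0.4,0,0],
  ],
  jaw=[100,100,100,100,100,100,100,100],
)

```text
time_s: 25.45
eef_pos: [0.5491, -0.1164, 0.0201]
eef_rot: [-0.0, 0.913, 0.408, -0.0]
wrist_force: [-0.4, -0.7, -0.3]
opening: 1.001
grasp_force: 0.0
```

Call:
send_rows(
  dr=[
    [0,0,0],
    [0,0,0],
    [0,0,0],
    [0,0,0],
    [0,0,0],
    [0,0,0],
    [0,0,0],
    [0,0,0],
  ],
  xyz=[
    [0.8,0,-2],
    [1.5,0,-6],
    [3,0,-11],
    [6,0,-15],
    [10,0,-18],
    [14,0,-18],
    [16,0,-18],
    [16,0,-18],
  ],
  jaw=[100,100,100,100,100,100,100,100],
)

```text
time_s: 26.45
eef_pos: [0.6561, 0.0045, 0.1999]
eef_rot: [-0.0, 0.912, 0.41, -0.0]
wrist_force: [-0.3, -0.0, 0.1]
opening: 0.996
grasp_force: 0.0
```

```bash
python3 -c "
from h import *
dishes('pics/t4.png')
im=ctrl.camera('side');cv2.imwrite('pics/s4.png',im[:,:,::-1])
print(ctrl.get_obs()['time_s'])"
```

```text
clois(inner) [ 0.5099 -0.1565  0.0877  0.0901]
celadon [0.5123 0.1884 0.0712 0.1041]
26.55
```

View pics/t4.png

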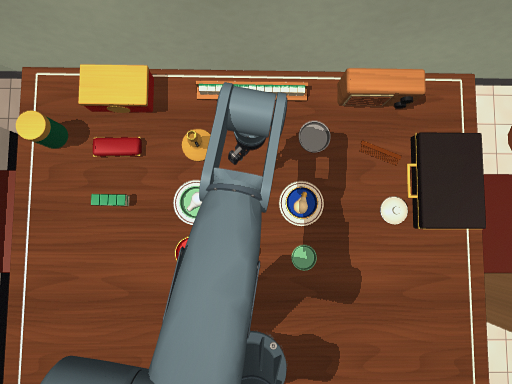

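View pics/s4.png

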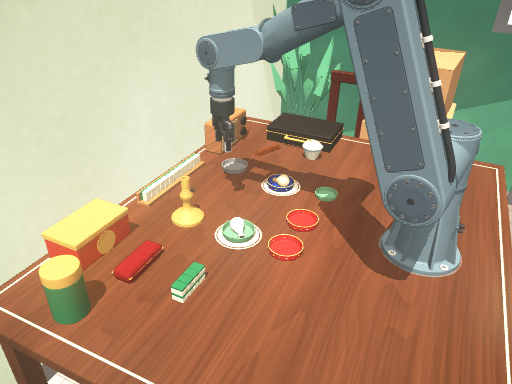

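The blue dish sits centred on B at (302,203), about 4 mm off. In the side view the celadon dish is on A at (238,233), both bulbs are in their dishes, and the arm is clear.

```bash
python3 -c "
from bench import ctrl
print(ctrl.hand_in())"
```

```text
the job is handed in; nothing more can be done
None
```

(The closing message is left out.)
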